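# Line up the riveting anvils by size on their rack

### The job

Set the four steel riveting anvils upright on the four black discs of the rack, one centred on each disc, in order of the width of their round feet: the narrowest next to the red end block, growing towards the widest next to the blue end block. Leave the gauge block with the two pins standing where it is, without shifting it.

Things in the scene. Friction and masses are not known exactly. Their poses are not given: they have to be found in the camera images.
- rack: Rack: an aluminium board fixed on the stand, 92 mm (its x) by 342 mm (its y, the row) by 12 mm thick, flat on top. Origin at the centre of its underside, z up. Four flush black rubber discs, 66 mm across with a brass dot in the middle, have their centres on its y axis at y = -105, -35, +35 and +105 mm, 70 mm apart. An end block (red or blue) stands on each end of the board.
- red_end: Red end block fixed on one end of the rack (which end varies), 84 mm across the rack, 24 mm along the row, 14 mm high, its top 26 mm above the stand. Origin at the centre of its underside, on the row's line, 157 mm from the rack's middle and 52 mm from the centre of the nearest black disc; axes parallel to the rack's.
- blue_end: Blue end block, the same size, fixed on the other end of the rack; origin at the centre of its underside, 157 mm from the rack's middle and 52 mm from the nearest disc's centre; axes parallel to the rack's.
- anvil_31: Narrowest anvil: grey turned steel, foot and body 31 mm in diameter, 55 mm tall, straight to 30 mm up, then a narrower neck; about 0.21 kg. Its origin is the centre of its underside, z up its axis; at the start it stands upright on the stand.
- anvil_44: Second anvil: grey turned steel, foot 44 mm in diameter, 52 mm tall, straight to 17 mm up, then tapering to a narrower stem; about 0.12 kg. Its origin is the centre of its underside, z up its axis; at the start it stands upright on the stand.
- anvil_52: Third anvil: grey turned steel, a flat disc-like foot, 52 mm in diameter from 3 to 11 mm up (rounded above and below), with a short narrower boss on top, 28 mm tall in all: grip it low, with the fingertips 3 to 5 mm above the stand; about 0.18 kg. Its origin is the centre of its underside, z up its axis; at the start it stands upright on the stand.
- anvil_64: Widest anvil: grey turned steel, foot 64 mm in diameter and straight to 22 mm up, then a cone to a boss 38 mm in diameter from 28 mm to 36 mm up, chamfered at the top, 42 mm tall in all; about 0.3 kg. Its origin is the centre of its underside, z up its axis; at the start it stands upright on the stand.
- gauge_block: Gauge block, a bystander standing loose near the anvils: grey block 32 x 52 mm (its x, y), 22 mm high, with two upright pins to 40 mm. Origin at the centre of its underside. Not to be moved.
Mind the look-alikes: they are no part of the job. Leave any purple look-alike of the anvil_44 alone.

How it is judged:
By the outcome, as a careful person would: the job done as asked, in the order asked, and still so for the second after the job is handed in, with the robot touching nothing.
It also fails if it takes over 109 s, if anything falls off the work surface, if the arm or the gripper's body presses on something with over 40 N, if the wrist force passes 120 N, or if a joint passes its speed limit or range.

### The arm

A 6-joint arm with a two-finger parallel gripper is mounted at the origin on a cart in front of the work surface, level with it; the furniture and walls round the work are solid. World frame = base frame: x ahead of the robot, y to its left, z up, the work surface at z = 0. Lengths are in m, angles in rad, forces in N, time in s.
With the tool pointing down it reaches from about 0.4 to 0.825 m from the base axis. Payload 7 kg.
Tool frame: the origin (TCP) lies at the very end of the fingers, on their centre line; the grasp point (between the pads) lies arm.grip_point_offset behind it (arm.grip_point_offset is the distance from the TCP to the grasp point, in m); z points along the fingers, y is the line along which they close (so a half turn about z gives the same grasp; the last joint's range is limited). The gripper opens to 88 mm and grips with 3 to 60 N. Pads are 19 mm wide; open, the fingers measure 130 mm over their backs; the gripper's body (78 mm by 193 mm) begins 47 mm behind the grasp point.
Start: joints at [1.547, 0.359, 0.012, 0, -1.224, -0.288], TCP at [0.207, 0.642, 0.227] pointing down, gripper open.
Joint ranges: [-3.07, 3.07], [-1.43, 2.12], [-1.02, 1.25], [-3.03, 1.67], [-3.05, -0], [-3.03, 3.03]. Speed limits (rad/s): [2.39, 2.39, 3.01, 3.14, 3.14, 3.14].

### API

Orientations are given as [roll, pitch, yaw] about the fixed x, y, z axes, in that order (R = Rz(yaw) Ry(pitch) Rx(roll)).
In Python, from station import arm gives the robot as it stands.
- The arm moves only by the shell command python3 -m crank 'ROWS' [OPENING] [FORCE]. ROWS is JSON, a list of rows, each an object of numbers: "dx", "dy", "dz": the shift along the tool's x, y, z in cm; "wx", "wy", "wz": the turn, a rotation vector about the tool's x, y, z in degrees. A call has exactly 10 rows; each row is the pose to reach, as a shift and turn from the pose commanded when the call began, along the tool's axes at that moment; what a row does not reach only later rows make up. A row lasts 1/8 s, in which the tool goes at most 62.5 mm and 10.7 degrees, less where a joint would pass 70% of its speed; a pose out of reach is approached as far as the arm can. A call with a gripper value outside its range is refused whole. OPENING is the finger opening in cm, from 0 to 8.76, set as the call begins (- or left out, the last holds). The fingers move at their own pace and stop on an object; FORCE is the grip in N (left out, the last holds). Time passes only in rows, so rows that repeat a pose let the fingers close, or fill a call up. It gives the time, the measured TCP pose, the force, the opening and the grip force at its end, in the units of the state.
- arm.get_state(): the state, without advancing time (a new reading comes with each control period).
- arm.grab_frame(name): name is "side" or "top" or "wrist"; returns the picture (480x640x3 uint8, red, green, blue); there is no depth.
- arm.calibration(name): a dict with "fx", "fy", "cx", "cy" (pixels), "dist_coeffs" ([k1, k2, p1, p2, k3] as OpenCV has them; the pictures are not rectified), "world_from_camera" (4x4, takes a point from camera to world coordinates). Camera axes: x right, y down, z forward; pixel columns grow to the right and rows downward; lengths in m; the calibration is good to about 2 mm. A picture is of the moment at which its call begins: read the wrist's pose just before it. calibration takes no time and is no camera call; for the wrist camera it gives the pose at the moment of the call.
- arm.job_done(): hands the job in; it is judged then, once.
Trained networks look in the newest picture that a camera, given by its name, has taken for a name from the list of things; names that differ only in an ending like _2 or _b are one class to them, and where a whole thing is asked for, a point or a joint stands for the part that bears it (a point fixed in the world has none). Each returns a list of dicts, best first, with "confidence" (0 to 1); they miss things now and then, are a little off and sometimes report something else, mostly with a low value. They report only what shows in the picture. A call takes as long as a camera call. They do not tell look-alikes from the thing itself.
- arm.find_in(camera, query): "centre" ([x, y, z] in m, in world coordinates, good to about 4 mm: the middle of the surface that is visible of it).
- arm.masks_of(camera, query): "pixels" (480x640 bool, what is visible of it).
- arm.mark_of(camera, query): "centre" ([x, y, z] in m, in world coordinates, good to about 4 mm: a listed point, or the origin of a listed thing).
The state is a dict: "t": time; "q": joint angles; "qd": joint speeds; "joint_efforts": joint torques, N m; "eef_pos": TCP position; "ee_rot": TCP orientation; "force": force on the tool from outside, world axes, zero at the start; "moment": the same for the moment, N m; "width": finger opening in m; "gripper_force": force on a finger pad.
Only numpy, scipy, OpenCV 4.12 (cv2) and the standard library are available. Lean on these libraries where they do the work, as an engineer would, in place of code of your own. Each camera call takes 0.05 s, during which the arm holds its last target. There are 200 camera calls.

## Working session

There is one attempt and no reset: what is moved stays moved. The work goes in short steps, Python scripts to look and compute and a shell command to move; the robot and the scene stay as the last step left them, time stands still between calls to the robot, and variables do not carry over. Pictures are saved under pics/ and viewed, at most 16 in all, crops included, and the job is handed in when it is done.

```bash
mkdir -p pics; ls
python3 - <<'E'
from station import arm
import cv2,numpy as np
s=arm.get_state();print(s['t'],s['eef_pos'],s['ee_rot'],s['width'],arm.grip_point_offset)
for c in ['top','side']:
    im=arm.grab_frame(c);cv2.imwrite(f'pics/{c}0.png',im[...,::-1])
    k=arm.calibration(c);print(c,np.round(k['world_from_camera'],3).tolist(),k['fx'])
    for n in ['rack','red_end','blue_end','anvil_31','anvil_44','anvil_52','anvil_64','gauge_block']:
        print(n,[(np.round(d['centre'],4).tolist(),round(d['confidence'],2)) for d in arm.mark_of(c,n)])
print(arm.get_state()['t'])
E
```

```text
pics
0.0 [0.20695497 0.6419763  0.22562651] [ 3.13992241e+00 -1.67571733e-04 -3.11891414e-01] 0.08769290238192418 0.0188
top [[-0.027, -0.993, 0.115, 0.455], [-1.0, 0.026, -0.005, 0.222], [0.002, -0.115, -0.993, 1.004], [0.0, 0.0, 0.0, 1.0]] 574.188713938161
rack [([0.4414, 0.2131, -0.0001], 0.68)]
red_end [([0.4254, 0.3693, 0.0058], 0.59)]
blue_end [([0.4574, 0.06, 0.0101], 0.61)]
anvil_31 [([0.5758, 0.3634, -0.0017], 0.94), ([0.5957, 0.1545, 0.0014], 0.83), ([0.6714, 0.2133, -0.0005], 0.69), ([0.6901, 0.3887, 0.0058], 0.67), ([0.6002, 0.2667, -0.0004], 0.66)]
anvil_44 [([0.5758, 0.3634, -0.0017], 0.94), ([0.5957, 0.1545, 0.0014], 0.83), ([0.6714, 0.2133, -0.0005], 0.69), ([0.6901, 0.3887, 0.0058], 0.67), ([0.6002, 0.2667, -0.0004], 0.66)]
anvil_52 [([0.5758, 0.3634, -0.0017], 0.94), ([0.5957, 0.1545, 0.0014], 0.83), ([0.6714, 0.2133, -0.0005], 0.69), ([0.6901, 0.3887, 0.0058], 0.67), ([0.6002, 0.2667, -0.0004], 0.66)]
anvil_64 [([0.5758, 0.3634, -0.0017], 0.94), ([0.5957, 0.1545, 0.0014], 0.83), ([0.6714, 0.2133, -0.0005], 0.69), ([0.6901, 0.3887, 0.0058], 0.67), ([0.6002, 0.2667, 
[... 436 characters left out ...]
76), ([0.6036, 0.2651, 0.0023], 0.71), ([0.6848, 0.3881, -0.0011], 0.7), ([0.5728, 0.3691, -0.0033], 0.58)]
anvil_44 [([0.6713, 0.2121, 0.0029], 0.76), ([0.5963, 0.1629, 0.0002], 0.76), ([0.6036, 0.2651, 0.0023], 0.71), ([0.6848, 0.3881, -0.0011], 0.7), ([0.5728, 0.3691, -0.0033], 0.58)]
anvil_52 [([0.6713, 0.2121, 0.0029], 0.76), ([0.5963, 0.1629, 0.0002], 0.76), ([0.6036, 0.2651, 0.0023], 0.71), ([0.6848, 0.3881, -0.0011], 0.7), ([0.5728, 0.3691, -0.0033], 0.58)]
anvil_64 [([0.6713, 0.2121, 0.0029], 0.76), ([0.5963, 0.1629, 0.0002], 0.76), ([0.6036, 0.2651, 0.0023], 0.71), ([0.6848, 0.3881, -0.0011], 0.7), ([0.5728, 0.3691, -0.0033], 0.58)]
gauge_block [([0.697, 0.3018, 0.0007], 0.78)]
0.9
```

View pics/top0.png

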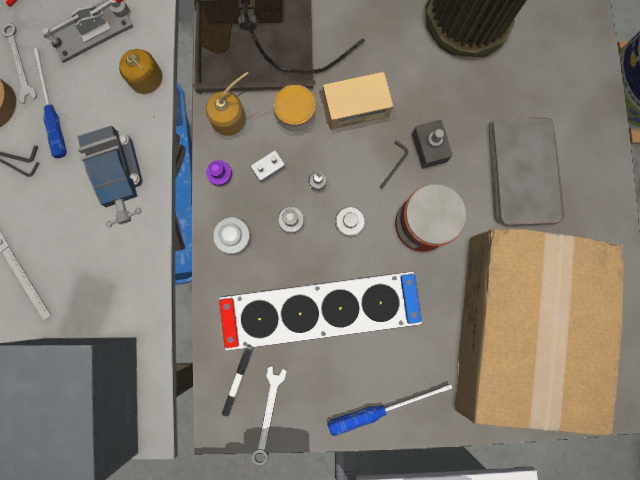

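View pics/side0.png

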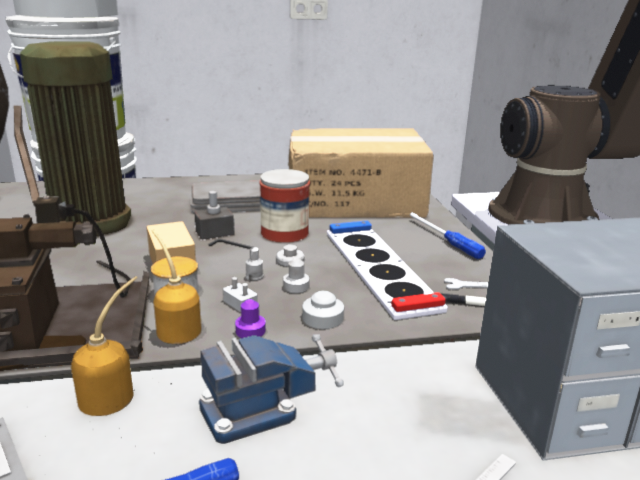

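The top view shows the 64 anvil at (231,236), 44 at (291,220), 31 at (317,181) and 52 at (350,221). The purple look-alike is at (218,173) and the gauge at (267,166). The red end is on the left (+y) at (229,323) and blue on the right; the disc dots are near (260,319), (300,314), (341,308) and (381,303). The side view confirms the anvils are upright, with the tin and jar nearby.

```bash
cat > h.py <<'E'
from station import arm
import numpy as np, cv2
def ray(c,px,z,k=None):
    k=k or arm.calibration(c)
    K=np.array([[k['fx'],0,k['cx']],[0,k['fy'],k['cy']],[0,0,1]])
    u=cv2.undistortPoints(np.float64(px).reshape(-1,1,2),K,np.float64(k['dist_coeffs'])).reshape(-1,2)
    T=np.array(k['world_from_camera']);d=np.c_[u,np.ones(len(u))]@T[:3,:3].T
    s=(z-T[2,3])/d[:,2]
    return T[:3,3]+d*s[:,None]
def dots(im):
    h=cv2.cvtColor(im,cv2.COLOR_RGB2HSV).astype(int)
    m=((h[...,0]>12)&(h[...,0]<40)&(h[...,1]>70)&(h[...,2]>60)).astype(np.uint8)
    return m
E
python3 - <<'E'
from h import *
im=cv2.imread('pics/top0.png')[...,::-1]
g=cv2.cvtColor(im,cv2.COLOR_RGB2GRAY)
P=[]
for a in [(260,319),(300,314),(341,308),(381,303)]:
    w=np.zeros_like(g);cv2.circle(w,a,26,1,-1)
    n,l,st,ce=cv2.connectedComponentsWithStats(((g<70)&(w>0)).astype(np.uint8))
    i=1+np.argmax(st[1:,4]);
    ys,xs=np.where(l==i);c=cv2.findContours((l==i).astype(np.uint8),0,1)[0]
    c=max(c,key=len).reshape(-1,2)
    p=ray('top',c,.012);(x,y),r=cv2.minEnclosingCircle(np.float32(p[:,:2]))
    e=cv2.fitEllipse(np.float32(p[:,:2]))
    P.append(e[0]);print(a,np.round(e[0],4),r)
    # brass
    R=im[a[1]-6:a[1]+7,a[0]-6:a[0]+7].astype(int);b=R[...,0]-R[...,2]>40
    yy,xx=np.where(b);
    if len(yy):print('  dot',np.round(ray('top',[(xx.mean()+a[0]-6,yy.mean()+a[1]-6)],.012)[0],4),len(yy))
P=np.array(P);print(np.diff(P,axis=0),np.degrees(np.arctan2(*(P[0]-P[3])[::1])))
arm.grab_frame('top')
for d in arm.masks_of('top','anvil_44'):
    m=d['pixels'].astype(np.uint8);c=max(cv2.findContours(m,0,1)[0],key=len).reshape(-1,2)
    for z in (.008,.017,.022):
        p=ray('top',c,z);(x,y),r=cv2.minEnclosingCircle(np.float32(p[:,:2]));e=cv2.fitEllipse(np.float32(p[:,:2]))
        print(round(d['confidence'],2),z,np.round((x,y,r),4),np.round(e[0],4),np.round(e[1],4),m.sum())
w=arm.grab_frame('wrist');cv2.imwrite('pics/w0.png',w[...,::-1])
print(np.round(arm.calibration('wrist')['world_from_camera'],3).tolist())
for px in [(0,345),(95,345),(137,338),(0,480)]: print(px,[np.round(ray('top',[px],z)[0],3).tolist() for z in (0,.1,.2)])
E
```

```text
(260, 319) [0.4332 0.3207] 0.03151023015379906
  dot [0.4333 0.3208 0.012 ] 6
(300, 314) [0.44   0.2507] 0.03197644650936127
  dot [0.4401 0.2505 0.012 ] 10
(341, 308) [0.4476 0.1811] 0.031859125941991806
  dot [0.4479 0.1814 0.012 ] 8
(381, 303) [0.4547 0.112 ] 0.03179856762290001
  dot [0.455  0.1118 0.012 ] 7
[[ 0.0067887  -0.06998944]
 [ 0.00757873 -0.06959455]
 [ 0.00711635 -0.06911823]] -5.8773183739330035
0.98 0.008 [0.6049 0.2634 0.0222] [0.605  0.2638] [0.0419 0.0428] 487
0.98 0.017 [0.6035 0.2631 0.022 ] [0.6037 0.2634] [0.0415 0.0424] 487
0.98 0.022 [0.6028 0.2629 0.0219] [0.6029 0.2632] [0.0413 0.0422] 487
0.86 0.008 [0.599  0.1593 0.0267] [0.5991 0.1595] [0.0506 0.0514] 696
0.86 0.017 [0.5977 0.1598 0.0264] [0.5978 0.1601] [0.0502 0.0509] 696
0.86 0.022 [0.597  0.1601 0.0263] [0.5971 0.1604] [0.0499 0.0506] 696
0.78 0.008 [0.6702 0.2149 0.017 ] [0.6704 0.2141] [0.0298 0.033 ] 266
0.78 0.017 [0.6683 0.2149 0.0168] [0.6685 0.2142] [0.0295 0.0327] 266
0.78 0.022 [0.6672 0.215  0.0167] [0.6674 0.2142] [0.0293 0.0325] 266
0.76 0.008 [0.6905 0.3893 0.0249] [0.6912 0.3882] [0.0439 0.049 ] 549
0.76 0.017 [0.6884 0.3878 0.0247] [0.689  0.3867] [0.0435 0.0485] 549
0.76 0.022 [0.6872 0.3869 0.0246] [0.6878 0.3858] [0.0433 0.0483] 549
0.61 0.008 [0.5796 0.3665 0.0328] [0.5795 0.367 ] [0.0623 0.0637] 1053
0.61 0.017 [0.5784 0.3651 0.0325] [0.5784 0.3656] [0.0618 0.0632] 1053
0.61 0.022 [0.5778 0.3644 0.0323] [0.5777 0.3649] [0.0615 0.0628] 1053
[[-0.306, -0.923, -0.232, 0.269], [-0.952, 0.297, 0.073, 0.622], [0.002, 0.243, -0.97, 0.385], [0.0, 0.0, 0.0, 1.0]]
(0, 345) [[0.392, 0.796, 0.0], [0.398, 0.739, 0.1], [0.404, 0.682, 0.2]]
(95, 345) [[0.391, 0.614, 0.0], [0.398, 0.575, 0.1], [0.404, 0.536, 0.2]]
(137, 338) [[0.403, 0.538, 0.0], [0.408, 0.506, 0.1], [0.413, 0.475, 0.2]]
(0, 480) [[0.147, 0.801, 0.0], [0.178, 0.743, 0.1], [0.208, 0.686, 0.2]]
```

View pics/w0.png

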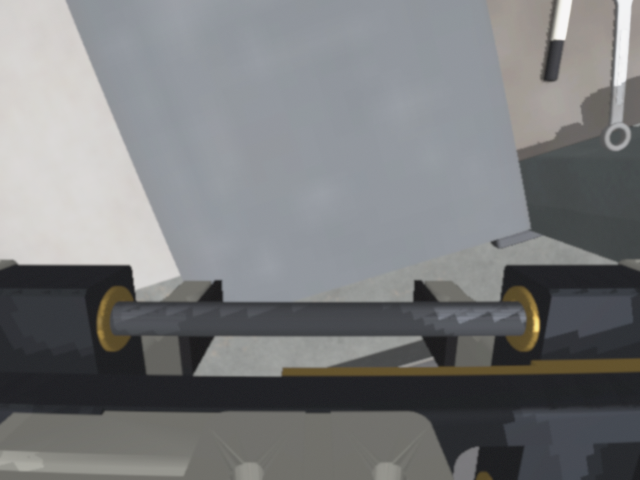

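The wrist camera sees the cabinet just beside and below the gripper. I'll raise the tool first, then swing over the anvils.

```bash
python3 -m crank '[{"dz":-6},{"dz":-7.5,"dx":4,"dy":2.4,"wz":6},{"dz":-7.5,"dx":9,"dy":5.4,"wz":15},{"dz":-7.5,"dx":14,"dy":8.4,"wz":24},{"dz":-7.5,"dx":19,"dy":11.4,"wz":33},{"dz":-7.5,"dx":24,"dy":14.4,"wz":42},{"dz":-7.5,"dx":29,"dy":17.4,"wz":50},{"dz":-7.5,"dx":34,"dy":20.4,"wz":58},{"dz":-7.5,"dx":39,"dy":23.4,"wz":66},{"dz":-7.5,"dx":44.7,"dy":26.8,"wz":66.2}]' 8.7 40
```

```text
$[0]: bad value
```

```bash
python3 -m crank '[{},{},{},{},{},{},{},{},{},{}]'
cat >> h.py <<'E'
def goto(x,y,z,yawdeg):
    s=arm.get_state();p=np.array(s['eef_pos']);R=cv2.Rodrigues(np.eye(3))[0]
    from scipy.spatial.transform import Rotation as Ro
    A=Ro.from_euler('xyz',s['ee_rot']);B=Ro.from_euler('xyz',[np.pi,0,np.radians(yawdeg)])
    d=A.inv().apply(np.array([x,y,z])-p)*100;w=np.degrees((A.inv()*B).as_rotvec())
    print('t',round(s['t'],2),'pos',np.round(p,4),'yaw',round(np.degrees(s['ee_rot'][2]),2),'| d cm',np.round(d,2),'w',np.round(w,2))
E
python3 - <<'E'
from h import *
k=arm.calibration('wrist');w=arm.grab_frame('wrist');cv2.imwrite('pics/w1.png',w[...,::-1])
T=np.array(k['world_from_camera']);print(np.round(T,3).tolist())
for d in arm.masks_of('wrist','anvil_44'):
    m=d['pixels'].astype(np.uint8);c=max(cv2.findContours(m,0,1)[0],key=len).reshape(-1,2)
    print(round(d['confidence'],2),c.mean(0),[(np.round(cv2.fitEllipse(np.float32(ray('wrist',c,z,k)[:,:2]))[0],4),np.round(cv2.fitEllipse(np.float32(ray('wrist',c,z,k)[:,:2]))[1],4)) for z in (.005,.01,.02)])
goto(.579,.366,.1,-84.1)
E
```

```text
[[-0.306, -0.923, -0.232, 0.269], [-0.952, 0.297, 0.073, 0.622], [0.002, 0.243, -0.97, 0.385], [0.0, 0.0, 0.0, 1.0]]
t 1.15 pos [0.2071 0.6424 0.2266] yaw -17.87 | d cm [43.88 14.9  12.66] w [-0.   -0.   66.23]$[0]: bad value
```

View pics/w1.png

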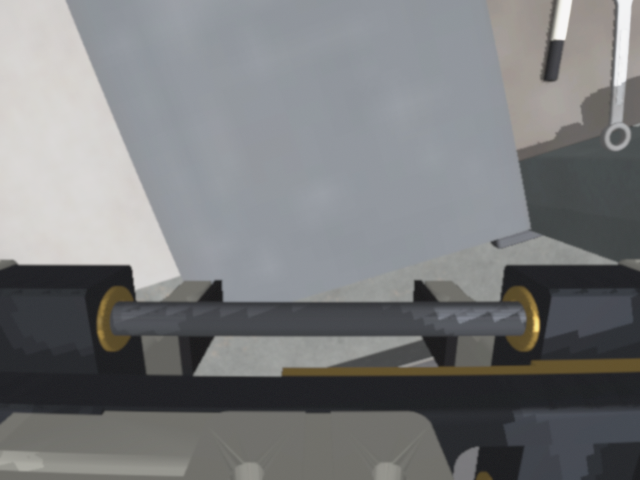

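The arm hasn't moved, so the picture is unchanged. The command was refused because each row probably needs all six keys.

```bash
python3 -m crank '[{"dx":0,"dy":0,"dz":-6,"wx":0,"wy":0,"wz":0},{"dx":4,"dy":2.4,"dz":-7.5,"wx":0,"wy":0,"wz":6},{"dx":9,"dy":5.4,"dz":-7.5,"wx":0,"wy":0,"wz":15},{"dx":14,"dy":8.4,"dz":-7.5,"wx":0,"wy":0,"wz":24},{"dx":19,"dy":11.4,"dz":-7.5,"wx":0,"wy":0,"wz":33},{"dx":24,"dy":14.4,"dz":-7.5,"wx":0,"wy":0,"wz":42},{"dx":29,"dy":17.4,"dz":-7.5,"wx":0,"wy":0,"wz":50},{"dx":34,"dy":20.4,"dz":-7.5,"wx":0,"wy":0,"wz":58},{"dx":39,"dy":23.4,"dz":-7.5,"wx":0,"wy":0,"wz":66.2},{"dx":44.7,"dy":26.8,"dz":-7.5,"wx":0,"wy":0,"wz":66.2}]' 8.7 40
```

```text
t: 2.4
eef_pos: [0.5487, 0.2517, 0.3019]
ee_rot: [-3.141, 0.0, -1.469]
force: [1.2, 0.8, 0.5]
width: 0.0871
gripper_force: 0.0
```

```bash
cat >> h.py <<'E'
def look(name,q='anvil_44',zs=(.005,.01,.02)):
    k=arm.calibration('wrist');w=arm.grab_frame('wrist');cv2.imwrite(f'pics/{name}.png',w[...,::-1])
    T=np.array(k['world_from_camera']);print('cam',np.round(T[:3,3],3))
    for d in arm.masks_of('wrist',q):
        m=d['pixels'].astype(np.uint8);c=max(cv2.findContours(m,0,1)[0],key=len).reshape(-1,2)
        print(round(d['confidence'],2),c.mean(0).round(),end=' ')
        for z in zs:
            e=cv2.fitEllipse(np.float32(ray('wrist',c,z,k)[:,:2]));print(np.round(e[0],4),np.round(e[1],4),end=' ')
        print()
    return w,k
E
python3 - <<'E'
from h import *
look('w2')
goto(.579,.366,.1,-84.1)
E
```

```text
cam [0.555 0.186 0.46 ]
0.95 [287. 288.] [0.5779 0.358 ] [0.0489 0.0686] [0.5777 0.3561] [0.0483 0.0678] [0.5772 0.3523] [0.0473 0.0663] 
0.92 [273. 212.] [0.603  0.2617] [0.0428 0.0462] [0.6025 0.2608] [0.0424 0.0456] [0.6015 0.2592] [0.0414 0.0446] 
0.74 [221. 167.] [0.6705 0.2118] [0.0303 0.0368] [0.6692 0.2115] [0.03   0.0364] [0.6667 0.211 ] [0.0293 0.0356] 
0.58 [285. 126.] [0.5977 0.1565] [0.0513 0.0519] [0.5972 0.1568] [0.0507 0.0514] [0.5963 0.1574] [0.0496 0.0502] 
t 2.5 pos [0.5505 0.2488 0.3013] yaw -84.36 | d cm [-11.4   -3.99  20.12] w [ 0.01 -0.07 -0.26]
```

View pics/w2.png

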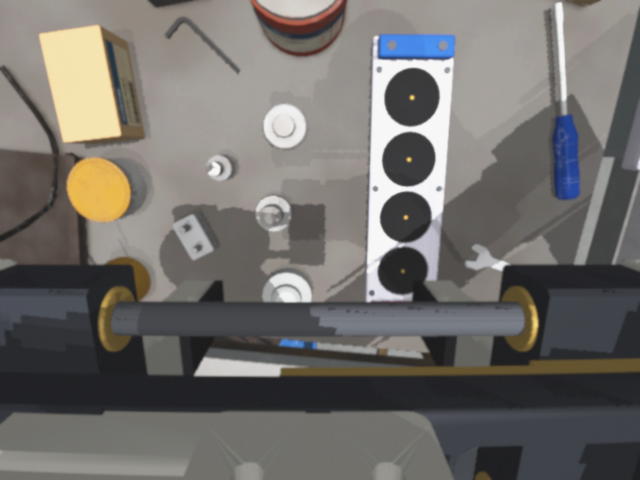

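The wrist view shows 52 at (285,126), 31 at (221,167), 44 at (273,212) and 64 at (287,288). The dots are at (412,97), (409,159), (406,217) and (403,271). Next I'll compare the wrist and top frames and check the jar's clearance.

Run:
```python
from h import *
im=cv2.imread('pics/w2.png')[...,::-1].astype(int);k=arm.calibration('wrist')
for a in [(412,97),(409,159),(406,217),(403,271)]:
    R=im[a[1]-6:a[1]+7,a[0]-6:a[0]+7];yy,xx=np.where(R[...,0]-R[...,2]>50)
    print('dot',np.round(ray('wrist',[(xx.mean()+a[0]-6,yy.mean()+a[1]-6)],.012,k)[0],4),len(yy))
for z in (0,.05,.07): print('jar',z,np.round(ray('wrist',[(131,190),(146,190),(98,157),(98,221)],z,k),3).tolist())
for z in (.05,.1): print('tin',z,np.round(ray('wrist',[(290,53),(300,38)],z,k),3).tolist())
goto(.578,.3635,.12,-84.1)
```

```text
dot [0.4548 0.1061 0.012 ] 24
dot [0.4475 0.1758 0.012 ] 24
dot [0.4408 0.2455 0.012 ] 20
dot [0.4336 0.3154 0.012 ] 7
jar 0 [[0.786, 0.247, 0.0], [0.767, 0.245, 0.0], [0.827, 0.21, 0.0], [0.83, 0.291, 0.0]]
jar 0.05 [[0.761, 0.24, 0.05], [0.744, 0.239, 0.05], [0.798, 0.207, 0.05], [0.801, 0.28, 0.05]]
jar 0.07 [[0.751, 0.237, 0.07], [0.735, 0.236, 0.07], [0.786, 0.206, 0.07], [0.789, 0.275, 0.07]]
tin 0.05 [[0.595, 0.083, 0.05], [0.586, 0.068, 0.05]]
tin 0.1 [[0.59, 0.095, 0.1], [0.582, 0.082, 0.1]]
t 2.5 pos [0.5505 0.2488 0.3013] yaw -84.36 | d cm [-11.16  -3.87  18.12] w [ 0.01 -0.07 -0.26]
```

The arm was still settling during that reading, so I'll repeat it at rest.

```bash
cat >> h.py <<'E'
def wdots(im,k):
    im=im.astype(int)
    for a in [(412,97),(409,159),(406,217),(403,271)]:
        R=im[a[1]-8:a[1]+9,a[0]-8:a[0]+9];yy,xx=np.where(R[...,0]-R[...,2]>50)
        if len(yy):print('dot',np.round(ray('wrist',[(xx.mean()+a[0]-8,yy.mean()+a[1]-8)],.012,k)[0],4),len(yy))
E
python3 - <<'E'
from h import *
arm.grab_frame('top');arm.grab_frame('top')
w,k=look('w3');wdots(w,k)
goto(.579,.3655,.12,-84.1)
E
```

```text
cam [0.555 0.186 0.459]
0.86 [286. 288.] [0.5781 0.3578] [0.0475 0.0686] [0.5779 0.356 ] [0.047  0.0679] [0.5774 0.3522] [0.046  0.0664] 
0.77 [273. 213.] [0.6028 0.2617] [0.0443 0.0456] [0.6023 0.2609] [0.0438 0.0451] [0.6012 0.2592] [0.0428 0.0441] 
0.73 [283. 126.] [0.5982 0.157 ] [0.0515 0.0532] [0.5977 0.1574] [0.0509 0.0526] [0.5968 0.158 ] [0.0498 0.0514] 
dot [0.4538 0.109  0.012 ] 24
dot [0.4463 0.179  0.012 ] 21
dot [0.439  0.2487 0.012 ] 20
dot [0.4316 0.3186 0.012 ] 9
t 2.7 pos [0.5475 0.2535 0.3016] yaw -84.06 | d cm [-10.81  -4.3   18.16] w [0.   0.01 0.04]
```

Run:
```python
from h import *
T=[];E=[];D=[]
for i in range(10):
    w=arm.grab_frame('wrist');k=arm.calibration('wrist');T.append(k['world_from_camera']);E.append(arm.get_state()['eef_pos'])
print(np.std(E,axis=0),np.mean(E,axis=0))
k['world_from_camera']=np.mean(T,axis=0);wdots(w,k)
print(arm.get_state()['t'])
```

```text
[1.60322264e-04 2.61077932e-04 4.86808756e-05] [0.5472871  0.25391525 0.3016977 ]
dot [0.4535 0.1095 0.012 ] 25
dot [0.4461 0.1793 0.012 ] 24
dot [0.4388 0.2491 0.012 ] 18
dot [0.4313 0.3188 0.012 ] 5
3.2
```

The settled readings are precise to about 0.2 mm; the 5 mm offset came from the row-length clip. Now picking anvil_64.

```bash
python3 -m crank '[{"dx":-3.6,"dy":-1.4,"dz":4.5,"wx":0,"wy":0,"wz":0},{"dx":-7.2,"dy":-2.8,"dz":9,"wx":0,"wy":0,"wz":0},{"dx":-10.7,"dy":-4.2,"dz":13.5,"wx":0,"wy":0,"wz":0},{"dx":-10.7,"dy":-4.2,"dz":19,"wx":0,"wy":0,"wz":0},{"dx":-10.7,"dy":-4.2,"dz":24,"wx":0,"wy":0,"wz":0},{"dx":-10.7,"dy":-4.2,"dz":26.5,"wx":0,"wy":0,"wz":0},{"dx":-10.7,"dy":-4.2,"dz":28.2,"wx":0,"wy":0,"wz":0},{"dx":-10.7,"dy":-4.2,"dz":29,"wx":0,"wy":0,"wz":0},{"dx":-10.7,"dy":-4.2,"dz":29.6,"wx":0,"wy":0,"wz":0},{"dx":-10.7,"dy":-4.2,"dz":29.6,"wx":0,"wy":0,"wz":0}]'
python3 - <<'E'
from h import *
for i in range(3): w=arm.grab_frame('wrist')
cv2.imwrite('pics/w4.png',w[...,::-1]);goto(.578,.365,.005,-84.1)
E
```

```text
t: 4.45
eef_pos: [0.5787, 0.3641, 0.0061]
ee_rot: [-3.141, 0.0, -1.467]
force: [0.6, 0.3, -0.5]
width: 0.0868
gripper_force: 0.0
t 4.6 pos [0.5789 0.3643 0.0065] yaw -84.06 | d cm [-0.08  0.08  0.15] w [-0.07  0.05  0.04]
```

View pics/w4.png

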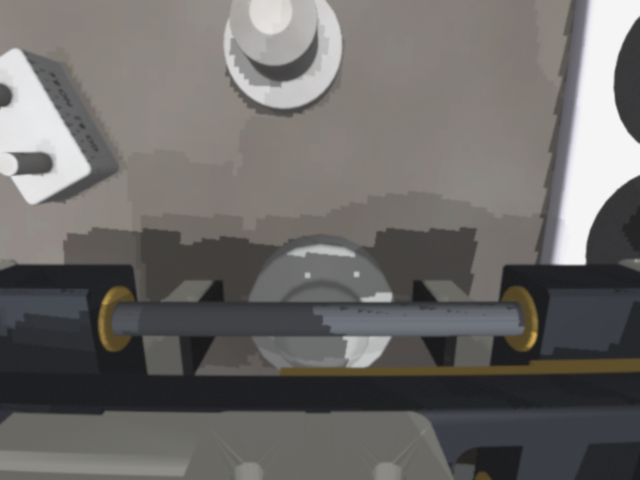

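The anvil sits between the fingers at column 320, with the front rim of its foot at (320,236). Closing now, and using the rim to measure the offset along tool x.

```bash
python3 - <<'E'
from h import *
k=arm.calibration('wrist')
for z in (0,.022): print(z,ray('wrist',[(320,236)],z,k).round(4))
E
python3 -m crank '[{"dx":0,"dy":0,"dz":0.1,"wx":0,"wy":0,"wz":0},{"dx":0,"dy":0,"dz":0.1,"wx":0,"wy":0,"wz":0},{"dx":0,"dy":0,"dz":0.1,"wx":0,"wy":0,"wz":0},{"dx":0,"dy":0,"dz":0.1,"wx":0,"wy":0,"wz":0},{"dx":0,"dy":0,"dz":0.1,"wx":0,"wy":0,"wz":0},{"dx":0,"dy":0,"dz":0.1,"wx":0,"wy":0,"wz":0},{"dx":0,"dy":0,"dz":0.1,"wx":0,"wy":0,"wz":0},{"dx":0,"dy":0,"dz":0.1,"wx":0,"wy":0,"wz":0},{"dx":0,"dy":0,"dz":0.1,"wx":0,"wy":0,"wz":0},{"dx":0,"dy":0,"dz":0.1,"wx":0,"wy":0,"wz":0}]' 6.0 40
python3 - <<'E'
from h import *
goto(.4542,.1108,.105,-84.1)
E
```

```text
0 [[0.5804 0.3344 0.    ]]
0.022 [[0.581  0.3296 0.022 ]]
t: 5.85
eef_pos: [0.5784, 0.3639, 0.0046]
ee_rot: [3.141, -0.0, -1.467]
force: [-3.5, -0.6, 4.3]
width: 0.0627
gripper_force: 40.0
t 5.85 pos [0.5784 0.3639 0.0046] yaw -84.06 | d cm [ 23.89  14.97 -10.03] w [ 0.01 -0.01  0.04]
```

```bash
python3 -m crank '[{"dx":0,"dy":0,"dz":-4,"wx":0,"wy":0,"wz":0},{"dx":0,"dy":0,"dz":-9,"wx":0,"wy":0,"wz":0},{"dx":4,"dy":2.5,"dz":-10,"wx":0,"wy":0,"wz":0},{"dx":8.8,"dy":5.5,"dz":-10,"wx":0,"wy":0,"wz":0},{"dx":13.6,"dy":8.5,"dz":-10,"wx":0,"wy":0,"wz":0},{"dx":18.4,"dy":11.5,"dz":-10,"wx":0,"wy":0,"wz":0},{"dx":22,"dy":13.7,"dz":-10,"wx":0,"wy":0,"wz":0},{"dx":24,"dy":15,"dz":-10,"wx":0,"wy":0,"wz":0},{"dx":24,"dy":15,"dz":-7,"wx":0,"wy":0,"wz":0},{"dx":24,"dy":15,"dz":-4,"wx":0,"wy":0,"wz":0}]'
python3 - <<'E'
from h import *
for i in range(4): w=arm.grab_frame('wrist')
t=arm.grab_frame('top')
cv2.imwrite('pics/w5.png',w[...,::-1]);cv2.imwrite('pics/t5.png',t[...,::-1]);goto(.4542,.1098,.0175,-84.1)
print(arm.get_state()['force'],arm.get_state()['width'])
E
```

```text
t: 7.1
eef_pos: [0.4551, 0.1101, 0.0444]
ee_rot: [-3.139, 0.001, -1.467]
force: [0.6, 0.1, -2.8]
width: 0.0627
gripper_force: 40.0
t 7.35 pos [0.4549 0.1102 0.0452] yaw -84.03 | d cm [0.04 0.08 2.77] w [-0.04  0.    0.07]
[-0.5708074   0.33166601 -2.10858283] 0.06269469956579288
```

View pics/w5.png

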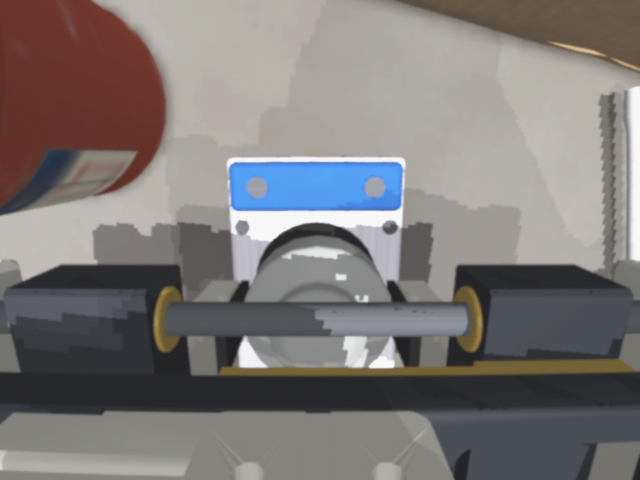

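The held anvil sits over the disc next to the blue end. The blue block spans columns 229–404 and the anvil is at about column 319, so it is centred. Lowering.

```bash
python3 -m crank '[{"dx":0,"dy":0,"dz":1,"wx":0,"wy":0,"wz":0},{"dx":0,"dy":0.1,"dz":1.8,"wx":0,"wy":0,"wz":0},{"dx":0,"dy":0.1,"dz":2.2,"wx":0,"wy":0,"wz":0},{"dx":0,"dy":0.1,"dz":2.5,"wx":0,"wy":0,"wz":0},{"dx":0,"dy":0.1,"dz":2.7,"wx":0,"wy":0,"wz":0},{"dx":0,"dy":0.1,"dz":2.75,"wx":0,"wy":0,"wz":0},{"dx":0,"dy":0.1,"dz":2.75,"wx":0,"wy":0,"wz":0},{"dx":0,"dy":0.1,"dz":2.75,"wx":0,"wy":0,"wz":0},{"dx":0,"dy":0.1,"dz":2.75,"wx":0,"wy":0,"wz":0},{"dx":0,"dy":0.1,"dz":2.75,"wx":0,"wy":0,"wz":0}]'
```

```text
t: 8.6
eef_pos: [0.4531, 0.1096, 0.0171]
ee_rot: [-3.141, 0.0, -1.467]
force: [0.6, -0.3, -2.8]
width: 0.0626
gripper_force: 40.0
```

```bash
python3 -m crank '[{"dx":0,"dy":0,"dz":0,"wx":0,"wy":0,"wz":0},{"dx":0,"dy":0,"dz":0,"wx":0,"wy":0,"wz":0},{"dx":0,"dy":0,"dz":0,"wx":0,"wy":0,"wz":0},{"dx":0,"dy":0,"dz":-3,"wx":0,"wy":0,"wz":0},{"dx":0,"dy":0,"dz":-8,"wx":0,"wy":0,"wz":0},{"dx":-0.6,"dy":-3,"dz":-10,"wx":0,"wy":0,"wz":0},{"dx":-1.7,"dy":-7.5,"dz":-10,"wx":0,"wy":0,"wz":0},{"dx":-2.8,"dy":-12.5,"dz":-10,"wx":0,"wy":0,"wz":0},{"dx":-3.4,"dy":-15,"dz":-10,"wx":0,"wy":0,"wz":0},{"dx":-3.4,"dy":-15,"dz":-10,"wx":0,"wy":0,"wz":0}]' 8.5
python3 - <<'E'
from h import *
for i in range(4): w=arm.grab_frame('wrist')
t=arm.grab_frame('top')
cv2.imwrite('pics/t6.png',t[...,::-1]);
look('w6',zs=(.003,.007))
goto(.598,.1585,.004,-84.1)
E
```

```text
t: 9.85
eef_pos: [0.6, 0.1592, 0.1161]
ee_rot: [3.141, -0.001, -1.468]
force: [-1.2, 0.2, -2.3]
width: 0.0849
gripper_force: 0.0
cam [0.605 0.093 0.275]
0.93 [297. 356.] [0.6041 0.2548] [0.0307 0.0492] [0.6041 0.2524] [0.0302 0.0485] 
0.91 [533. 204.] [0.4381 0.1116] [0.0704 0.0817] [0.4406 0.1114] [0.0693 0.0805] 
0.76 [232. 292.] [0.6609 0.2053] [0.0127 0.0197] [0.6601 0.2036] [0.0125 0.0194] 
0.65 [318. 243.] [0.5972 0.1587] [0.0523 0.0542] [0.5973 0.1578] [0.0516 0.0534] 
t 10.2 pos [0.5983 0.1588 0.1175] yaw -84.05 | d cm [ 0.03  0.03 11.35] w [-0.02  0.01  0.05]
```

View pics/t6.png

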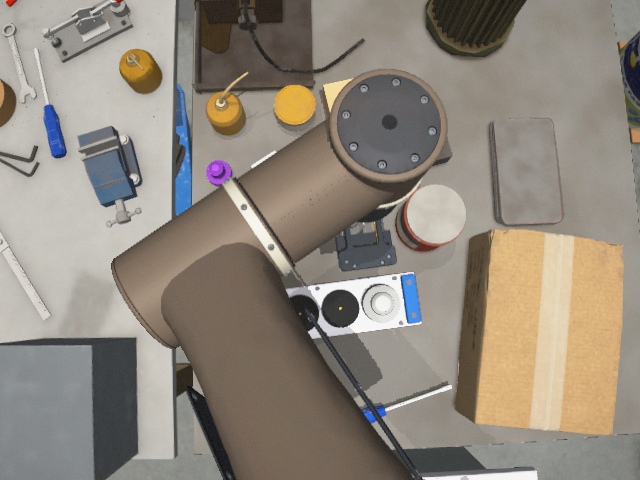

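Anvil_64 stands centred on the blue-end disc at (381,302). The wrist view confirms 52 at (.597,.158). Descending.

```bash
python3 -m crank '[{"dx":0,"dy":0,"dz":4,"wx":0,"wy":0,"wz":0},{"dx":0,"dy":0,"dz":8,"wx":0,"wy":0,"wz":0},{"dx":0,"dy":0,"dz":9.7,"wx":0,"wy":0,"wz":0},{"dx":0,"dy":0,"dz":10.7,"wx":0,"wy":0,"wz":0},{"dx":0,"dy":0,"dz":11.1,"wx":0,"wy":0,"wz":0},{"dx":0,"dy":0,"dz":11.3,"wx":0,"wy":0,"wz":0},{"dx":0,"dy":0,"dz":11.3,"wx":0,"wy":0,"wz":0},{"dx":0,"dy":0,"dz":11.3,"wx":0,"wy":0,"wz":0},{"dx":0,"dy":0,"dz":11.3,"wx":0,"wy":0,"wz":0},{"dx":0,"dy":0,"dz":11.3,"wx":0,"wy":0,"wz":0}]'
python3 -m crank '[{"dx":0,"dy":0,"dz":0,"wx":0,"wy":0,"wz":0},{"dx":0,"dy":0,"dz":0,"wx":0,"wy":0,"wz":0},{"dx":0,"dy":0,"dz":0,"wx":0,"wy":0,"wz":0},{"dx":0,"dy":0,"dz":0,"wx":0,"wy":0,"wz":0},{"dx":0,"dy":0,"dz":0,"wx":0,"wy":0,"wz":0},{"dx":0,"dy":0,"dz":0,"wx":0,"wy":0,"wz":0},{"dx":0,"dy":0,"dz":0,"wx":0,"wy":0,"wz":0},{"dx":0,"dy":0,"dz":0,"wx":0,"wy":0,"wz":0},{"dx":0,"dy":0,"dz":0,"wx":0,"wy":0,"wz":0},{"dx":0,"dy":0,"dz":0,"wx":0,"wy":0,"wz":0}]' 4.8 40
python3 - <<'E'
from h import *
goto(.4469,.1803,.0175,-84.1)
E
```

```text
t: 11.45
eef_pos: [0.5988, 0.1589, 0.0042]
ee_rot: [-3.141, 0.0, -1.467]
force: [0.9, 0.2, 0.3]
width: 0.0852
gripper_force: 0.0
t: 12.7
eef_pos: [0.5988, 0.1589, 0.004]
ee_rot: [3.142, -0.0, -1.467]
force: [-0.9, -0.4, 0.2]
width: 0.0492
gripper_force: 40.0
t 12.7 pos [0.5988 0.1589 0.004 ] yaw -84.06 | d cm [-3.7  14.88 -1.35] w [ 0.   -0.    0.04]
```

```bash
python3 -m crank '[{"dx":0,"dy":0,"dz":-2,"wx":0,"wy":0,"wz":0},{"dx":0,"dy":0,"dz":-6,"wx":0,"wy":0,"wz":0},{"dx":-0.5,"dy":2,"dz":-9.5,"wx":0,"wy":0,"wz":0},{"dx":-1.6,"dy":6.5,"dz":-10,"wx":0,"wy":0,"wz":0},{"dx":-2.7,"dy":11,"dz":-10,"wx":0,"wy":0,"wz":0},{"dx":-3.5,"dy":14,"dz":-10,"wx":0,"wy":0,"wz":0},{"dx":-3.7,"dy":14.9,"dz":-9,"wx":0,"wy":0,"wz":0},{"dx":-3.7,"dy":14.9,"dz":-7,"wx":0,"wy":0,"wz":0},{"dx":-3.7,"dy":14.9,"dz":-5,"wx":0,"wy":0,"wz":0},{"dx":-3.7,"dy":14.9,"dz":-4,"wx":0,"wy":0,"wz":0}]'
python3 - <<'E'
from h import *
for i in range(5): w=arm.grab_frame('wrist')
cv2.imwrite('pics/w7.png',w[...,::-1]);goto(.4469,.1803,.0165,-84.1)
print(arm.get_state()['force'],arm.get_state()['width'])
E
```

```text
t: 13.95
eef_pos: [0.4468, 0.18, 0.0427]
ee_rot: [3.14, -0.001, -1.467]
force: [0.0, 0.1, -1.6]
width: 0.0492
gripper_force: 40.0
t 14.2 pos [0.4473 0.1805 0.0445] yaw -84.07 | d cm [0.02 0.04 2.8 ] w [-0.03  0.01  0.03]
[-0.54914552 -0.66218053 -1.3004652 ] 0.04896516472945132
```

View pics/w7.png

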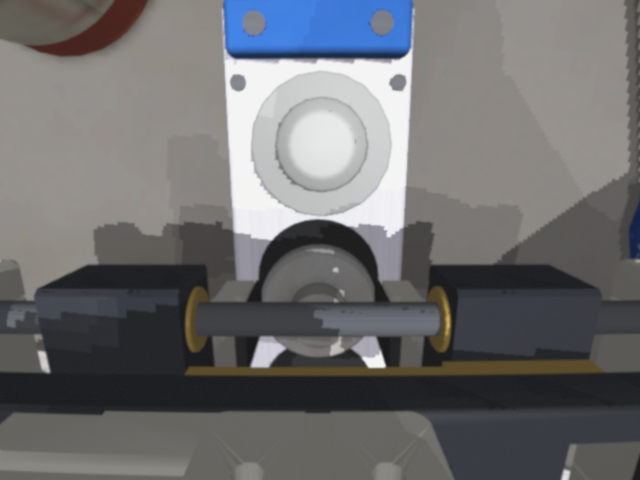

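Anvil_52 is held level over disc 3 at (318,295), and anvil_64 covers its disc at (321,143). Lowering and releasing, then moving on towards 44.

```bash
python3 -m crank '[{"dx":0,"dy":0,"dz":1,"wx":0,"wy":0,"wz":0},{"dx":0,"dy":0,"dz":1.8,"wx":0,"wy":0,"wz":0},{"dx":0,"dy":0,"dz":2.3,"wx":0,"wy":0,"wz":0},{"dx":0,"dy":0,"dz":2.6,"wx":0,"wy":0,"wz":0},{"dx":0,"dy":0,"dz":2.75,"wx":0,"wy":0,"wz":0},{"dx":0,"dy":0,"dz":2.8,"wx":0,"wy":0,"wz":0},{"dx":0,"dy":0,"dz":2.8,"wx":0,"wy":0,"wz":0},{"dx":0,"dy":0,"dz":2.8,"wx":0,"wy":0,"wz":0},{"dx":0,"dy":0,"dz":2.8,"wx":0,"wy":0,"wz":0},{"dx":0,"dy":0,"dz":2.8,"wx":0,"wy":0,"wz":0}]'
python3 - <<'E'
from h import *
goto(.604,.2627,.12,-84.1)
E
```

```text
t: 15.45
eef_pos: [0.4468, 0.1803, 0.0161]
ee_rot: [-3.141, 0.0, -1.467]
force: [0.1, 0.1, -1.8]
width: 0.0491
gripper_force: 40.0
t 15.45 pos [0.4468 0.1803 0.0161] yaw -84.07 | d cm [ -6.57 -16.49 -10.38] w [-0.01  0.01  0.03]
```

```bash
python3 -m crank '[{"dx":0,"dy":0,"dz":0,"wx":0,"wy":0,"wz":0},{"dx":0,"dy":0,"dz":0,"wx":0,"wy":0,"wz":0},{"dx":0,"dy":0,"dz":0,"wx":0,"wy":0,"wz":0},{"dx":0,"dy":0,"dz":-3,"wx":0,"wy":0,"wz":0},{"dx":0,"dy":0,"dz":-8,"wx":0,"wy":0,"wz":0},{"dx":-1.2,"dy":-3,"dz":-10.4,"wx":0,"wy":0,"wz":0},{"dx":-3.1,"dy":-7.8,"dz":-10.4,"wx":0,"wy":0,"wz":0},{"dx":-5,"dy":-12.6,"dz":-10.4,"wx":0,"wy":0,"wz":0},{"dx":-6.3,"dy":-15.8,"dz":-10.4,"wx":0,"wy":0,"wz":0},{"dx":-6.6,"dy":-16.5,"dz":-10.4,"wx":0,"wy":0,"wz":0}]' 7
python3 - <<'E'
from h import *
for i in range(5): w=arm.grab_frame('wrist')
look('w8',zs=(.003,.008,.015))
goto(.604,.2627,.005,-84.1)
E
```

```text
t: 16.7
eef_pos: [0.6054, 0.2636, 0.119]
ee_rot: [3.141, -0.001, -1.468]
force: [-0.8, -0.6, -1.6]
width: 0.0699
gripper_force: 0.0
cam [0.61  0.197 0.278]
0.87 [232. 168.] [0.6715 0.2124] [0.0319 0.0376] [0.6703 0.2121] [0.0313 0.037 ] [0.6688 0.2118] [0.0305 0.036 ] 
0.79 [573.  47.] [0.4383 0.1037] [0.0668 0.0845] [0.4414 0.1054] [0.0656 0.083 ] [0.4457 0.1078] [0.0639 0.0808] 
0.63 [223. 371.] [0.6709 0.3829] [0.005  0.0098] [0.6698 0.3795] [0.0049 0.0097] [0.6683 0.3747] [0.0047 0.0094] 
0.58 [318. 243.] [0.6019 0.2629] [0.045 0.048] [0.602  0.2617] [0.0442 0.0472] [0.6022 0.26  ] [0.043  0.0459] 
0.58 [552. 154.] [0.4357 0.1773] [0.0562 0.0612] [0.4388 0.1776] [0.0552 0.0601] [0.4433 0.1781] [0.0538 0.0585] 
t 17.05 pos [0.6034 0.2627 0.1206] yaw -84.06 | d cm [ 1.000e-02 -6.000e-02  1.156e+01] w [-0.01  0.02  0.04]
```

View pics/w8.png

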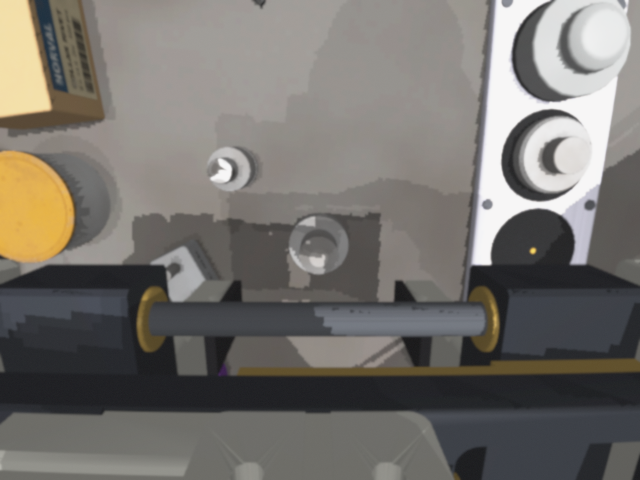

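Anvil_44 is centred at (318,243), in line with the gripper. The gauge block is close to the left finger, so I'll narrow the opening to 6 cm before descending.

```bash
python3 -m crank '[{"dx":0,"dy":0.1,"dz":2,"wx":0,"wy":0,"wz":0},{"dx":0,"dy":0.1,"dz":4,"wx":0,"wy":0,"wz":0},{"dx":0,"dy":0.1,"dz":6.5,"wx":0,"wy":0,"wz":0},{"dx":0,"dy":0.1,"dz":9,"wx":0,"wy":0,"wz":0},{"dx":0,"dy":0.1,"dz":10.4,"wx":0,"wy":0,"wz":0},{"dx":0,"dy":0.1,"dz":11.2,"wx":0,"wy":0,"wz":0},{"dx":0,"dy":0.1,"dz":11.5,"wx":0,"wy":0,"wz":0},{"dx":0,"dy":0.1,"dz":11.6,"wx":0,"wy":0,"wz":0},{"dx":0,"dy":0.1,"dz":11.6,"wx":0,"wy":0,"wz":0},{"dx":0,"dy":0.1,"dz":11.6,"wx":0,"wy":0,"wz":0}]' 6
python3 -m crank '[{"dx":0,"dy":0,"dz":0,"wx":0,"wy":0,"wz":0},{"dx":0,"dy":0,"dz":0,"wx":0,"wy":0,"wz":0},{"dx":0,"dy":0,"dz":0,"wx":0,"wy":0,"wz":0},{"dx":0,"dy":0,"dz":0,"wx":0,"wy":0,"wz":0},{"dx":0,"dy":0,"dz":0,"wx":0,"wy":0,"wz":0},{"dx":0,"dy":0,"dz":0,"wx":0,"wy":0,"wz":0},{"dx":0,"dy":0,"dz":0,"wx":0,"wy":0,"wz":0},{"dx":0,"dy":0,"dz":0,"wx":0,"wy":0,"wz":0},{"dx":0,"dy":0,"dz":0,"wx":0,"wy":0,"wz":0},{"dx":0,"dy":0,"dz":0,"wx":0,"wy":0,"wz":0}]' 4 40
python3 - <<'E'
from h import *
goto(.4395,.2498,.0175,-84.1)
E
```

```text
t: 18.3
eef_pos: [0.6033, 0.2631, 0.0046]
ee_rot: [-3.141, 0.0, -1.467]
force: [0.1, 0.4, 1.1]
width: 0.0599
gripper_force: 0.0
t: 19.55
eef_pos: [0.603, 0.2629, 0.0041]
ee_rot: [3.141, -0.0, -1.467]
force: [-1.6, -0.9, 2.5]
width: 0.042
gripper_force: 40.0
t 19.55 pos [0.603  0.2629 0.0041] yaw -84.07 | d cm [-0.39 16.4  -1.34] w [ 0.01 -0.    0.03]
```

```bash
python3 -m crank '[{"dx":0,"dy":0,"dz":-3,"wx":0,"wy":0,"wz":0},{"dx":0,"dy":0,"dz":-7,"wx":0,"wy":0,"wz":0},{"dx":0,"dy":2.5,"dz":-10,"wx":0,"wy":0,"wz":0},{"dx":-0.1,"dy":7,"dz":-10,"wx":0,"wy":0,"wz":0},{"dx":-0.3,"dy":12,"dz":-10,"wx":0,"wy":0,"wz":0},{"dx":-0.4,"dy":15.2,"dz":-10,"wx":0,"wy":0,"wz":0},{"dx":-0.4,"dy":16.4,"dz":-9,"wx":0,"wy":0,"wz":0},{"dx":-0.4,"dy":16.4,"dz":-7,"wx":0,"wy":0,"wz":0},{"dx":-0.4,"dy":16.4,"dz":-5,"wx":0,"wy":0,"wz":0},{"dx":-0.4,"dy":16.4,"dz":-4,"wx":0,"wy":0,"wz":0}]'
python3 - <<'E'
from h import *
for i in range(5): w=arm.grab_frame('wrist')
cv2.imwrite('pics/w9.png',w[...,::-1]);goto(.4395,.2498,.0165,-84.1)
print(arm.get_state()['force'],arm.get_state()['width'])
E
```

```text
t: 20.8
eef_pos: [0.4396, 0.2496, 0.0425]
ee_rot: [3.14, -0.001, -1.467]
force: [0.4, 0.5, -1.4]
width: 0.0418
gripper_force: 39.9
t 21.05 pos [0.44   0.2502 0.0444] yaw -84.06 | d cm [0.04 0.06 2.79] w [-0.03  0.01  0.04]
[-0.07402694 -0.19049735 -0.79450388] 0.04177663912420074
```

View pics/w9.png

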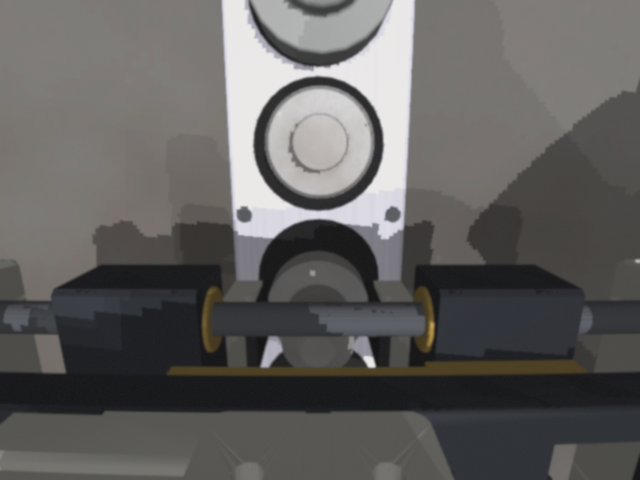

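Anvil_52 is concentric on disc 3 (319,142), and 44 is held over disc 2. Lowering.

```bash
python3 -m crank '[{"dx":0,"dy":0,"dz":1,"wx":0,"wy":0,"wz":0},{"dx":0,"dy":0,"dz":1.8,"wx":0,"wy":0,"wz":0},{"dx":0,"dy":0,"dz":2.3,"wx":0,"wy":0,"wz":0},{"dx":0,"dy":0,"dz":2.6,"wx":0,"wy":0,"wz":0},{"dx":0,"dy":0,"dz":2.75,"wx":0,"wy":0,"wz":0},{"dx":0,"dy":0,"dz":2.8,"wx":0,"wy":0,"wz":0},{"dx":0,"dy":0,"dz":2.8,"wx":0,"wy":0,"wz":0},{"dx":0,"dy":0,"dz":2.8,"wx":0,"wy":0,"wz":0},{"dx":0,"dy":0,"dz":2.8,"wx":0,"wy":0,"wz":0},{"dx":0,"dy":0,"dz":2.8,"wx":0,"wy":0,"wz":0}]'
python3 - <<'E'
from h import *
goto(.6695,.2125,.12,-165)
print(arm.get_state()['q'])
E
```

```text
t: 22.3
eef_pos: [0.4395, 0.2499, 0.0161]
ee_rot: [-3.142, 0.0, -1.467]
force: [-0.2, -0.5, -2.7]
width: 0.0418
gripper_force: 39.9
t 22.3 pos [0.4395 0.2499 0.0161] yaw -84.06 | d cm [  6.1  -22.49 -10.39] w [-0.000e+00  1.000e-02  8.094e+01]
[ 9.06162072e-01  3.28304763e-01 -6.10697367e-01  2.39516078e-05
 -6.31689336e-01 -8.02540947e-01]
```

```bash
python3 -m crank '[{"dx":0,"dy":0,"dz":0,"wx":0,"wy":0,"wz":0},{"dx":0,"dy":0,"dz":0,"wx":0,"wy":0,"wz":0},{"dx":0,"dy":0,"dz":0,"wx":0,"wy":0,"wz":0},{"dx":0,"dy":0,"dz":-3,"wx":0,"wy":0,"wz":0},{"dx":0,"dy":0,"dz":-8,"wx":0,"wy":0,"wz":0},{"dx":0.5,"dy":-2,"dz":-12.4,"wx":0,"wy":0,"wz":8},{"dx":1.7,"dy":-6.5,"dz":-12.4,"wx":0,"wy":0,"wz":18},{"dx":3,"dy":-11,"dz":-12.4,"wx":0,"wy":0,"wz":28},{"dx":4.2,"dy":-15.5,"dz":-12.4,"wx":0,"wy":0,"wz":38},{"dx":5,"dy":-18.5,"dz":-12.4,"wx":0,"wy":0,"wz":48}]' 6
python3 - <<'E'
from h import *
goto(.6695,.2125,.14,-165)
E
```

```text
t: 23.55
eef_pos: [0.6304, 0.2186, 0.1396]
ee_rot: [-3.142, -0.0, -2.312]
force: [-0.2, 0.9, 0.0]
width: 0.0603
gripper_force: 0.0
t 23.55 pos [0.6304 0.2186 0.1396] yaw -132.44 | d cm [-2.18 -3.3  -0.04] w [-1.000e-02 -2.000e-02  3.256e+01]
```

```bash
python3 -m crank '[{"dx":-0.8,"dy":-1.2,"dz":0,"wx":0,"wy":0,"wz":9},{"dx":-1.6,"dy":-2.4,"dz":0,"wx":0,"wy":0,"wz":18},{"dx":-2.2,"dy":-3.3,"dz":0,"wx":0,"wy":0,"wz":27},{"dx":-2.2,"dy":-3.3,"dz":1,"wx":0,"wy":0,"wz":32.5},{"dx":-2.2,"dy":-3.3,"dz":2,"wx":0,"wy":0,"wz":32.5},{"dx":-2.2,"dy":-3.3,"dz":2,"wx":0,"wy":0,"wz":32.5},{"dx":-2.2,"dy":-3.3,"dz":2,"wx":0,"wy":0,"wz":32.5},{"dx":-2.2,"dy":-3.3,"dz":2,"wx":0,"wy":0,"wz":32.5},{"dx":-2.2,"dy":-3.3,"dz":2,"wx":0,"wy":0,"wz":32.5},{"dx":-2.2,"dy":-3.3,"dz":2,"wx":0,"wy":0,"wz":32.5}]' 5
python3 - <<'E'
from h import *
for i in range(2): w=arm.grab_frame('wrist')
look('w10',zs=(.003,.015))
goto(.6695,.2125,.008,-165)
E
```

```text
t: 24.8
eef_pos: [0.668, 0.2136, 0.1203]
ee_rot: [3.141, 0.0, -2.872]
force: [-0.1, -0.1, -0.7]
width: 0.05
gripper_force: 0.0
cam [0.605 0.195 0.278]
0.61 [317. 246.] [0.6719 0.2126] [0.0317 0.0376] [0.669  0.2119] [0.0304 0.0359] 
t 25.0 pos [0.6679 0.2135 0.1201] yaw -164.56 | d cm [-0.12 -0.14 11.21] w [-0.    0.    0.44]
```

View pics/w10.png

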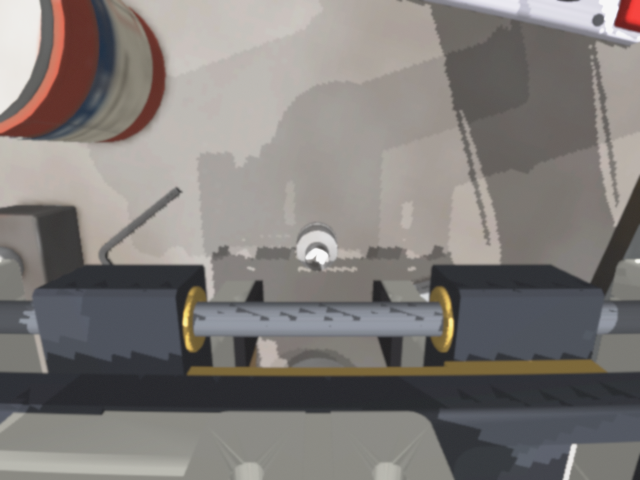

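Anvil_31 is at (317,243), centred between the fingers, and the gauge is clear of the right finger. Descending and gripping.

```bash
python3 -m crank '[{"dx":-0.1,"dy":-0.1,"dz":2,"wx":0,"wy":0,"wz":0},{"dx":-0.1,"dy":-0.1,"dz":4.5,"wx":0,"wy":0,"wz":0},{"dx":-0.1,"dy":-0.1,"dz":7,"wx":0,"wy":0,"wz":0},{"dx":-0.1,"dy":-0.1,"dz":9,"wx":0,"wy":0,"wz":0},{"dx":-0.1,"dy":-0.1,"dz":10.4,"wx":0,"wy":0,"wz":0},{"dx":-0.1,"dy":-0.1,"dz":11,"wx":0,"wy":0,"wz":0},{"dx":-0.1,"dy":-0.1,"dz":11.2,"wx":0,"wy":0,"wz":0},{"dx":-0.1,"dy":-0.1,"dz":11.2,"wx":0,"wy":0,"wz":0},{"dx":-0.1,"dy":-0.1,"dz":11.2,"wx":0,"wy":0,"wz":0},{"dx":-0.1,"dy":-0.1,"dz":11.2,"wx":0,"wy":0,"wz":0}]'
python3 -m crank '[{"dx":0,"dy":0,"dz":0,"wx":0,"wy":0,"wz":0},{"dx":0,"dy":0,"dz":0,"wx":0,"wy":0,"wz":0},{"dx":0,"dy":0,"dz":0,"wx":0,"wy":0,"wz":0},{"dx":0,"dy":0,"dz":0,"wx":0,"wy":0,"wz":0},{"dx":0,"dy":0,"dz":0,"wx":0,"wy":0,"wz":0},{"dx":0,"dy":0,"dz":0,"wx":0,"wy":0,"wz":0},{"dx":0,"dy":0,"dz":0,"wx":0,"wy":0,"wz":0},{"dx":0,"dy":0,"dz":0,"wx":0,"wy":0,"wz":0},{"dx":0,"dy":0,"dz":0,"wx":0,"wy":0,"wz":0},{"dx":0,"dy":0,"dz":0,"wx":0,"wy":0,"wz":0}]' 2.7 40
python3 - <<'E'
from h import *
goto(.4323,.3198,.14,-84.1)
E
```

```text
t: 26.25
eef_pos: [0.6694, 0.213, 0.0087]
ee_rot: [3.141, 0.001, -2.872]
force: [0.4, -0.0, 0.2]
width: 0.0501
gripper_force: 0.0
t: 27.5
eef_pos: [0.6692, 0.2129, 0.0081]
ee_rot: [-3.142, 0.0, -2.872]
force: [-0.7, 1.9, 0.7]
width: 0.0276
gripper_force: 39.4
t 27.5 pos [0.6692 0.2129 0.0081] yaw -164.56 | d cm [ 19.99  16.61 -13.19] w [ -0.     0.   -80.46]
```

```bash
python3 -m crank '[{"dx":0,"dy":0,"dz":-3,"wx":0,"wy":0,"wz":0},{"dx":0,"dy":0,"dz":-7,"wx":0,"wy":0,"wz":0},{"dx":1,"dy":0.8,"dz":-12,"wx":0,"wy":0,"wz":-8},{"dx":4,"dy":3.3,"dz":-13.2,"wx":0,"wy":0,"wz":-18},{"dx":7.5,"dy":6.2,"dz":-13.2,"wx":0,"wy":0,"wz":-28},{"dx":11,"dy":9.1,"dz":-13.2,"wx":0,"wy":0,"wz":-38},{"dx":14.5,"dy":12,"dz":-13.2,"wx":0,"wy":0,"wz":-48},{"dx":18,"dy":14.9,"dz":-13.2,"wx":0,"wy":0,"wz":-58},{"dx":20,"dy":16.6,"dz":-13.2,"wx":0,"wy":0,"wz":-68},{"dx":20,"dy":16.6,"dz":-13.2,"wx":0,"wy":0,"wz":-78}]' 2 40
python3 - <<'E'
from h import *
goto(.4323,.3198,.055,-84.1)
E
```

```text
t: 28.75
eef_pos: [0.4304, 0.3198, 0.14]
ee_rot: [3.141, -0.0, -1.503]
force: [0.8, -1.0, -2.7]
width: 0.0275
gripper_force: 39.2
t 28.75 pos [0.4304 0.3198 0.14  ] yaw -86.12 | d cm [ 0.01 -0.2   8.5 ] w [ 0.04 -0.02 -2.02]
```

```bash
python3 -m crank '[{"dx":0,"dy":-0.1,"dz":2,"wx":0,"wy":0,"wz":-2},{"dx":0,"dy":-0.1,"dz":4,"wx":0,"wy":0,"wz":-2},{"dx":0,"dy":-0.1,"dz":6,"wx":0,"wy":0,"wz":-2},{"dx":0,"dy":-0.1,"dz":8,"wx":0,"wy":0,"wz":-2},{"dx":0,"dy":-0.1,"dz":9,"wx":0,"wy":0,"wz":-2},{"dx":0,"dy":-0.1,"dz":9,"wx":0,"wy":0,"wz":-2},{"dx":0,"dy":-0.1,"dz":9,"wx":0,"wy":0,"wz":-2},{"dx":0,"dy":-0.1,"dz":9,"wx":0,"wy":0,"wz":-2},{"dx":0,"dy":-0.1,"dz":9,"wx":0,"wy":0,"wz":-2},{"dx":0,"dy":-0.1,"dz":9,"wx":0,"wy":0,"wz":-2}]'
python3 - <<'E'
from h import *
for i in range(2): w=arm.grab_frame('wrist')
cv2.imwrite('pics/w11.png',w[...,::-1]);goto(.4323,.3198,.0205,-84.1)
E
```

```text
t: 30.0
eef_pos: [0.4332, 0.3198, 0.0503]
ee_rot: [-3.141, 0.0, -1.476]
force: [-0.5, 0.3, -1.5]
width: 0.0274
gripper_force: 39.2
t 30.1 pos [0.4332 0.3197 0.0502] yaw -84.57 | d cm [-0.02  0.09  2.97] w [-0.01  0.01 -0.47]
```

View pics/w11.png

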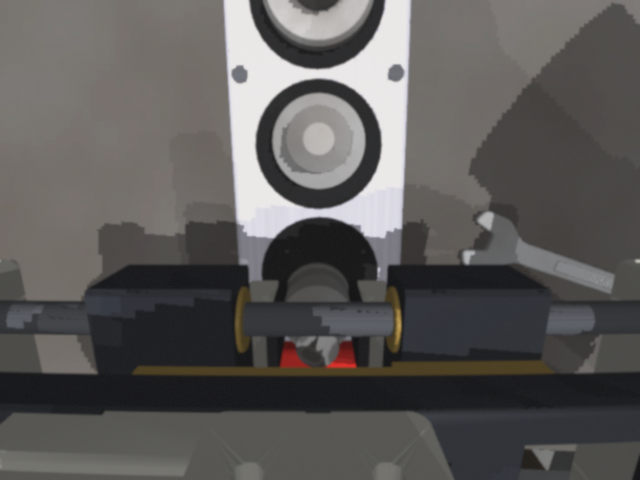

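Anvil_44 is concentric on disc 2 (319,142). Anvil_31 is held upright over disc 1, with its front rim at (318,264). I'll check its offset along tool x before lowering.

Run:
```python
from h import *
k=arm.calibration('wrist');s=arm.get_state();print(s['eef_pos'])
print(ray('wrist',[(318,264)],s['eef_pos'][2]-.0081,k),ray('wrist',[(318,218)],.012,k))
```

```text
[0.43319979 0.31972924 0.05021153]
[[0.43403462 0.30381314 0.04211153]] [[0.43562041 0.2869017  0.012     ]]
```

```bash
python3 -m crank '[{"dx":0,"dy":0.1,"dz":1,"wx":0,"wy":0,"wz":0},{"dx":0,"dy":0.1,"dz":1.8,"wx":0,"wy":0,"wz":0},{"dx":0,"dy":0.1,"dz":2.4,"wx":0,"wy":0,"wz":0},{"dx":0,"dy":0.1,"dz":2.7,"wx":0,"wy":0,"wz":0},{"dx":0,"dy":0.1,"dz":2.9,"wx":0,"wy":0,"wz":0},{"dx":0,"dy":0.1,"dz":3,"wx":0,"wy":0,"wz":0},{"dx":0,"dy":0.1,"dz":3,"wx":0,"wy":0,"wz":0},{"dx":0,"dy":0.1,"dz":3,"wx":0,"wy":0,"wz":0},{"dx":0,"dy":0.1,"dz":3,"wx":0,"wy":0,"wz":0},{"dx":0,"dy":0.1,"dz":3,"wx":0,"wy":0,"wz":0}]'
```

```text
t: 31.35
eef_pos: [0.4322, 0.3196, 0.0201]
ee_rot: [-3.142, 0.0, -1.476]
force: [0.8, 0.5, -3.0]
width: 0.0274
gripper_force: 39.2
```

```bash
python3 -m crank '[{"dx":0,"dy":0,"dz":0,"wx":0,"wy":0,"wz":0},{"dx":0,"dy":0,"dz":0,"wx":0,"wy":0,"wz":0},{"dx":0,"dy":0,"dz":0,"wx":0,"wy":0,"wz":0},{"dx":0,"dy":0,"dz":-3,"wx":0,"wy":0,"wz":0},{"dx":0,"dy":0,"dz":-8,"wx":0,"wy":0,"wz":0},{"dx":0,"dy":0,"dz":-13,"wx":0,"wy":0,"wz":0},{"dx":0,"dy":-2,"dz":-18,"wx":0,"wy":0,"wz":0},{"dx":0,"dy":-4,"dz":-22,"wx":0,"wy":0,"wz":0},{"dx":0,"dy":-6,"dz":-26,"wx":0,"wy":0,"wz":0},{"dx":0,"dy":-6,"dz":-27,"wx":0,"wy":0,"wz":0}]' 6
python3 - <<'E'
from h import *
for i in range(4): w=arm.grab_frame('wrist')
cv2.imwrite('pics/w12.png',w[...,::-1]);s=arm.get_state();print(s['t'],s['eef_pos'],s['force'])
cv2.imwrite('pics/s12.png',arm.grab_frame('side')[...,::-1])
E
```

```text
t: 32.6
eef_pos: [0.4937, 0.3259, 0.2928]
ee_rot: [-3.138, 0.003, -1.477]
force: [-0.2, -0.7, -0.3]
width: 0.0601
gripper_force: 0.0
32.8 [0.49112876 0.32493245 0.28890674] [-0.21303224 -0.55372231 -0.64344557]
```

View pics/w12.png

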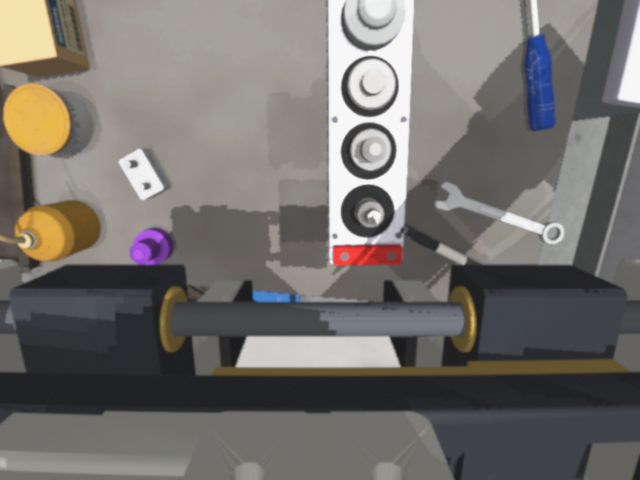

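View pics/s12.png

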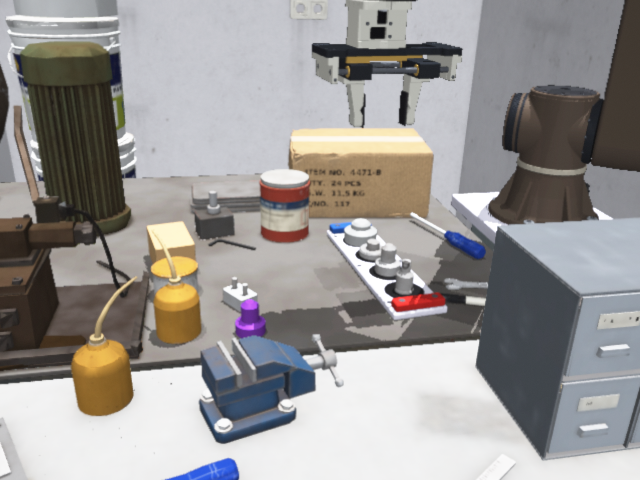

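Both pictures show all four anvils upright and centred on their discs. From red to blue they are at wrist pixels (369,211), (369,149), (370,84) and (374,14), in the order 31, 44, 52, 64. The gauge is at its original place in the side view (240,295), and the gripper is clear.

```bash
python3 -c "
from station import arm
print(arm.job_done())"
```

```text
the job is handed in; nothing more can be done
None
```

The job is handed in: all four anvils stand upright and centred on their discs, in order 31, 44, 52, 64 from red to blue. The gauge block and the purple look-alike were left untouched, and the clock read about 33 s of the 109 s allowed.

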